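Isolate the instrument and hold the pressure-check coupler on its tilted test nipple

TASK

Switch the grey instrument off by flipping its isolator toggle right over, so that it leans away from the test nipple. Then pick up the pressure-check coupler that stands on the bench, push its open mouth squarely over the tilted test nipple until the nipple snaps in and the mouth sits flat on the collar, and finish while still gripping the coupler and pressing it fully home against the nipple's spring. Do not press the nipple before the switch is off, and leave the bottle and the two ball-topped units where they are.

Things in the scene. Friction and masses are not known exactly. Their poses are not given: they have to be found in the camera images.
- instrument: Grey metal enclosure with aluminium lid, fixed to the bench, 140 (x) by 180 (y) by 70 mm high. Origin: centre of its underside. On its lid: the tilted test port (round collar with nipple) on the +y half, the isolator toggle on the -y half, on a black block 50 x 44 mm, 12 mm high. Its place and yaw vary.
- isolator (a joint): Isolator toggle, a steel stick with a ball end, turning about the instrument's x axis. 0 = on (the start: leaning 0.6 rad to the instrument's +y, towards the nipple), 1.2 = off (leaning 0.6 rad to -y, away from the nipple). Over-centre spring: resists with about 0.13 N m; past upright (0.6) it jumps by itself to the far detent and stays.
- isolator_pivot (a point): The toggle's pivot, on the axis it turns about, 82 mm above the bench.
- isolator_tip (a point): Centre of the toggle's ball end (16 mm diameter), 52 mm from the pivot; the stick is 9 mm thick.
- port_face (a point): Centre of the flat end face of the test port's collar (aluminium, 42 mm dia), where the nipple comes out; fixed to the instrument at x -15, y +52 mm, 105 mm above the bench. z axis = the nipple's axis, outward: tilted 0.5 rad from vertical towards the instrument's -x side.
- nipple_tip (a point): The tip of the steel test nipple: a round stud 14 mm in diameter with a hemispherical end, standing 24 mm out of the collar face at rest. z axis outward along the nipple. Moves with the nipple.
- nipple (a joint): How far the nipple is pushed in, m: 0 at rest, 0.010 with the coupler's mouth flat on the collar face (inner stop 0.013). Over-centre spring: holds out until pushed with about 14 N, then gives way (snaps), the force dropping steadily to about 5 N at 10 mm. Springs all the way out when not held in.
- coupler: Loose pressure-check coupler, 0.22 kg, 82 mm high, standing mouth down, left or right of the instrument. Origin: centre of the mouth's rim; z from mouth to top. Steel cup 34 mm dia, 30 mm high, its blind bore 19 mm dia, 14 mm deep; neck 24 mm dia; black square grip 28 x 28 mm (faces square to x and y) from 36 to 78 mm; dial 26 mm dia on top.
- squeeze_bottle: Bystander: white bottle with red cap, 40 mm in diameter, 100 mm high, standing on the other side of the instrument. Origin: centre of its underside.
- ball_unit_a: Bystander: grey box 94 x 59 mm, 76 mm high, with a shiny 38 mm ball on a stalk, 137 mm high in all, left at the back. Origin: centre of its underside.
- ball_unit_b: Bystander: the same, right at the back. Origin: centre of its underside.
There are look-alikes about, which are no part of the job. What is shaped like the coupler but green or yellow is not meant.

How it is judged (in metres and radians):
On the way, in this order (a step that is already met when the one before it is completed fails the run):
1. the isolator is flipped to off (value of joint isolator above 1 rad), for 0.2 s.
2. the coupler is pressed squarely home on the nipple, past the snap (value of joint nipple above 0.008 m and angle between the z axis of coupler and the z axis of port_face, either way round below 0.12 rad and distance between coupler and port_face below 0.006 m), for 0.3 s.
At the end, for the whole second after the job is handed in: The isolator is off (past 1.0 of 1.2 rad); the nipple is held in by more than 8 mm of 10 (past its snap) by the coupler, whose axis is within 0.12 rad of the nipple's and whose mouth centre is within 6 mm of the collar face's centre; the fingers hold the coupler (over 2 N) and it is still (all of step 2 and value of joint isolator above 1 rad and contact force between the fingers and coupler above 2 N and linear speed of coupler below 0.02 m/s); the arm keeps its last pose, push and grip.
It fails at once if the nipple is pressed (over 3 mm) before the isolator is off (value of joint nipple above 0.003 m and value of joint isolator below 0.9 rad).
It fails at once if the bottle or a ball-topped unit is moved more than 40 mm (distance of any of squeeze_bottle, ball_unit_a, ball_unit_b from where it was at the start of the episode above 0.04 m).
It also fails if it takes over 53 s, if anything falls off the work surface, if the arm or the gripper's body presses on something with over 40 N, if the wrist force passes 120 N, or if a joint passes its speed limit or range.

ROBOT

A 6-joint arm with a two-finger parallel gripper is mounted at the origin on the work surface. World frame = base frame: x ahead of the robot, y to its left, z up, the work surface at z = 0. Lengths are in m, angles in degrees, forces in N, time in s.
With the tool pointing down it reaches from about 0.4 to 0.825 m from the base axis. Payload 7 kg.
Tool frame: the origin (TCP) lies on the centre line of the jaws, within the pads' length; the fingertips stand 8 mm ahead of it and the grasp point (between the pads) lies 11 mm behind it; z points along the fingers, y is the line along which they close (so a half turn about z gives the same grasp; the last joint's range is limited). The gripper opens to 88 mm and grips with 3 to 60 N. Pads are 19 mm wide; open, the fingers measure 130 mm over their backs; the gripper's body (78 mm by 193 mm) begins 47 mm behind the grasp point.
Start: joints at [85.548, 20.546, 0.682, 0, -70.136, -16.507], TCP at [0.241, 0.63, 0.235] pointing down, gripper open.
Joint ranges: [-176.03, 176.03], [-82.01, 121.73], [-58.28, 71.71], [-173.87, 95.51], [-174.79, -0.11], [-173.66, 173.66]. Speed limits (degrees/s): [136.94, 136.94, 172.46, 180, 180, 180].

INTERFACE

Orientations are given as [roll, pitch, yaw] about the fixed x, y, z axes, in that order (R = Rz(yaw) Ry(pitch) Rx(roll)).
In Python, from plant import telemetry, viewer, close_job, models gives the robot as it stands.
- The arm moves only by the shell command python3 -m handwheel 'ROWS' [FORCE]. ROWS is JSON, a list of rows, each an object with "grip": the closure, from -1 (fully open) to 1 (shut); "travel": the shift along the tool's x, y, z as a fraction of full scale, a list of three; "spin": the turn about the tool's z as a fraction of full scale. A call has 1 to 8 rows; each row shifts and turns the commanded pose from where the row before left it, along the tool's axes as they then stand; what a row does not reach is not made up. Full scale, the value 1, is 0.025 m for a shift and 5 degrees for a turn. A row lasts 1/8 s, in which the tool goes at most 62.5 mm and 10.7 degrees, less where a joint would pass 70% of its speed; a pose out of reach is approached as far as the arm can. A call with a number of a shift or a turn outside -1 to 1 is refused whole. A call with a gripper value outside its range is refused whole. The fingers move at their own pace and stop on an object; FORCE is the grip in N (left out, the last holds). Time passes only in rows, so rows that do not move let the fingers close. It gives the time, the measured TCP pose, the force, the opening and the grip force at its end, in the units of the state.
- telemetry.get_state(): the state, without advancing time (a new reading comes with each control period).
- viewer.capture(name): name is "side" or "top" or "wrist"; returns the picture (384x512x3 uint8, red, green, blue); there is no depth.
- viewer.calibration(name): a dict with "fx", "fy", "cx", "cy" (pixels), "T" (4x4, takes a point from camera to world coordinates); the wrist camera has in their place "T_tool_cam" (4x4, takes a point from camera to tool coordinates, whose origin is the TCP and whose axes are the flange's). Camera axes: x right, y down, z forward; pixel columns grow to the right and rows downward; lengths in m; the calibration is good to about 2 mm. A picture is of the moment at which its call begins: read the wrist's pose just before it. calibration takes no time and is no camera call.
- close_job(): hands the job in; it is judged then, once.
Trained networks look in the newest picture that a camera, given by its name, has taken for a name from the list of things; names that differ only in an ending like _2 or _b are one class to them, and where a whole thing is asked for, a point or a joint stands for the part that bears it (a point fixed in the world has none). Each returns a list of dicts, best first, with "p" (0 to 1); they miss things now and then, are a little off and sometimes report something else, mostly with a low value. They report only what shows in the picture. A call takes as long as a camera call. They do not tell look-alikes from the thing itself.
- models.find_in(camera, thing): "position" ([column, row] in pixels, amid what is visible of it).
The state is a dict: "time_s": time; "joints": joint angles; "qd": joint speeds; "joint_torque": joint torques, N m; "tcp_pos": TCP position; "eef_rot": TCP orientation; "contact_force": force on the tool from outside, world axes, zero at the start; "moment": the same for the moment, N m; "gripper_width": finger opening in m; "gripper_force": force on a finger pad.
Only numpy, scipy, OpenCV 4.12 (cv2) and the standard library are available. Lean on these libraries where they do the work, as an engineer would, in place of code of your own. Each camera call takes 0.05 s, during which the arm holds its last target. There are 200 camera calls.

## Working session

There is one attempt and no reset: what is moved stays moved. The work goes in short steps, Python scripts to look and compute and a shell command to move; the robot and the scene stay as the last step left them, time stands still between calls to the robot, and variables do not carry over. Pictures are saved under pics/ and viewed, at most 10 in all, crops included, and the job is handed in when it is done.

```bash
ls; mkdir -p pics
cat > h.py <<'E'
import numpy as np,cv2
from plant import telemetry,viewer,models
from scipy.spatial.transform import Rotation as R
def tool():
    s=telemetry.get_state(); T=np.eye(4); T[:3,:3]=R.from_euler('xyz',s['eef_rot'],degrees=True).as_matrix(); T[:3,3]=s['tcp_pos']; return T
def cam(n):
    c=viewer.calibration(n); T=np.array(c['T']) if 'T' in c else tool()@np.array(c['T_tool_cam']); return c,T
def ray(n,px,z):
    c,T=cam(n); d=T[:3,:3]@np.array([(px[0]-c['cx'])/c['fx'],(px[1]-c['cy'])/c['fy'],1]); o=T[:3,3]
    return o+d*(z-o[2])/d[2]
def proj(n,p):
    c,T=cam(n); q=np.linalg.inv(T)@np.append(p,1); return np.array([c['fx']*q[0]/q[2]+c['cx'],c['fy']*q[1]/q[2]+c['cy']])
def tri(obs):
    A=np.zeros((3,3));b=np.zeros(3)
    for n,px in obs:
        c,T=cam(n); d=T[:3,:3]@np.array([(px[0]-c['cx'])/c['fx'],(px[1]-c['cy'])/c['fy'],1]); d/=np.linalg.norm(d); P=np.eye(3)-np.outer(d,d); A+=P;b+=P@T[:3,3]
    return np.linalg.solve(A,b)
def shot(n,f=None):
    im=viewer.capture(n)
    if f: cv2.imwrite('pics/'+f,cv2.cvtColor(im,cv2.COLOR_RGB2BGR))
    return im
E
python3 - <<'E'
from h import *
print(telemetry.get_state())
for n in('top','side'):
    shot(n,n+'0.png'); c,T=cam(n); print(n,c['fx'],T.round(3).tolist())
    for t in('instrument','coupler','isolator_tip','isolator_pivot','nipple_tip','port_face','squeeze_bottle','ball_unit_a'):
        print(t,[(np.round(r['position']).tolist(),round(r['p'],2)) for r in models.find_in(n,t)[:5]])
print(viewer.calibration('wrist'))
a=cv2.imread('pics/top0.png');b=cv2.imread('pics/side0.png')
E
```

```text
pics
{'time_s': 0.0, 'joints': array([ 8.55481085e+01,  2.05909515e+01,  6.32826981e-01, -2.05213735e-02,
       -7.01351755e+01, -1.65087684e+01]), 'qd': array([-0.00923424,  0.04776642,  0.05175928, -0.03739871, -0.06345761,
       -0.0063651 ]), 'joint_torque': array([-2.44351533e-03, -5.82718885e+01,  2.93060392e+01,  6.99701026e+00,
        7.04320759e-03, -1.61723692e-04]), 'tcp_pos': array([0.24129597, 0.62988082, 0.23361968]), 'eef_rot': array([ 1.79905064e+02, -8.01891087e-03, -2.09676422e+01]), 'contact_force': array([ 0.01364946,  0.23382918, -0.14303776]), 'moment': array([0.02174018, 0.02278437, 0.00613161]), 'gripper_force': 0.0, 'gripper_width': 0.08774736151839072}
top 375.6656496818675 [[0.007, -0.987, 0.162, 0.416], [-1.0, -0.008, -0.005, -0.009], [0.006, -0.162, -0.987, 1.126], [0.0, 0.0, 0.0, 1.0]]
instrument [([245.0, 182.0], 0.76)]
coupler [([164.0, 241.0], 0.68), ([165.0, 215.0], 0.65), ([167.0, 190.0], 0.46)]
isolator_tip [([257.0, 182.0], 0.53), ([166.0, 217.0], 0.26)]
isolator_pivot [([225.0, 175.0], 0.73)]
nipple_tip [([259.0, 176.0], 0.67)]
port_face [([22
[... 481 characters left out ...]

nipple_tip [([227.0, 194.0], 0.4)]
port_face [([227.0, 201.0], 0.8), ([253.0, 181.0], 0.59)]
squeeze_bottle [([253.0, 181.0], 0.74), ([346.0, 167.0], 0.72)]
ball_unit_a [([267.0, 149.0], 0.85), ([227.0, 203.0], 0.57), ([125.0, 261.0], 0.56)]
{'fx': 288.2656415473501, 'fy': 288.2656415473501, 'cx': 251.3573319387866, 'cy': 188.38959459407712, 'T_tool_cam': array([[-1.73047567e-04, -9.55141491e-01, -2.96149795e-01,
         7.90006855e-02],
       [ 9.99999985e-01, -1.59962318e-04, -6.84144210e-05,
        -3.95156673e-04],
       [ 1.79726442e-05, -2.96149803e-01,  9.55141505e-01,
        -1.50372831e-01],
       [ 0.00000000e+00,  0.00000000e+00,  0.00000000e+00,
         1.00000000e+00]])}
```

View pics/top0.png

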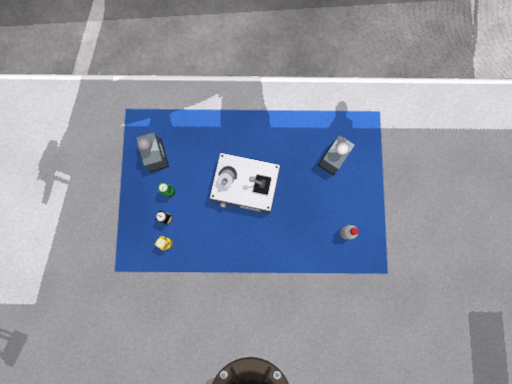

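View pics/side0.png

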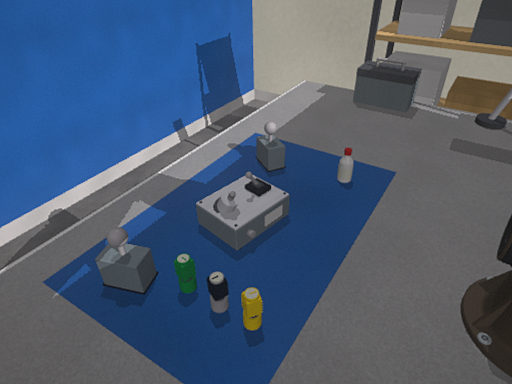

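The top view shows the instrument near (245,182), with its port at (226,178) and its toggle and black block at (260,183). There are three coupler-like items: green at (166,190), black and steel at (164,217), and yellow at (164,243). By the description, the real coupler is the black and steel one, at (164,217) in top and (218,292) in side. I'll check that in a close crop.

Run:
```python
from h import *
a=cv2.imread('pics/top0.png');b=cv2.imread('pics/side0.png')
c1=cv2.resize(a[145:255,145:285],None,fx=5,fy=5,interpolation=cv2.INTER_CUBIC)
c2=cv2.resize(b[160:340,165:300],None,fx=3.05,fy=3.05,interpolation=cv2.INTER_CUBIC)
c1=cv2.resize(c1,(700*54//100*1,550*54//100)) if 0 else cv2.resize(c1,(420,330))
o=np.zeros((560,800,3),np.uint8);o[:330,:420]=c1;h=min(560,c2.shape[0]);w=min(380,c2.shape[1]);o[:h,420:420+w]=c2[:h,:w]
z=cv2.resize(a[200:235,145:185],(230,201),interpolation=cv2.INTER_CUBIC);o[340:541,:230]=z
cv2.imwrite('pics/crop.png',o)
g=cv2.cvtColor(a,cv2.COLOR_BGR2HSV); m=((g[...,1]<60)&(g[...,2]>165)).astype(np.uint8)
m[:, :205]=0;m[:,285:]=0;m[:150]=0;m[:,:][216:]=0
m=cv2.morphologyEx(m,cv2.MORPH_CLOSE,np.ones((15,15)))
cs=max(cv2.findContours(m,0,2)[0],key=cv2.contourArea)
P=np.array([ray('top',p[0],.07)[:2] for p in cs],np.float32)
r=cv2.minAreaRect(P);print(r)
for p in((164,217),(164,215)):print(ray('top',p,.06))
print('tri',tri([('top',(165,216)),('side',(218,290))]))
print('toggle',tri([('top',(257,182)),('side',(250,177))]),'bottle',ray('top',(348,231),.06))
```

```text
((0.6023511290550232, 0.022183798253536224), (0.17667782306671143, 0.1510845124721527), 78.79084777832031)
[0.50546507 0.24843727 0.06      ]
[0.51114342 0.24870614 0.06      ]
tri [0.50958135 0.25036481 0.03925087]
toggle [ 0.60423342 -0.01175511  0.11009281] bottle [ 0.4698947  -0.27288744  0.06      ]
```

View pics/crop.png

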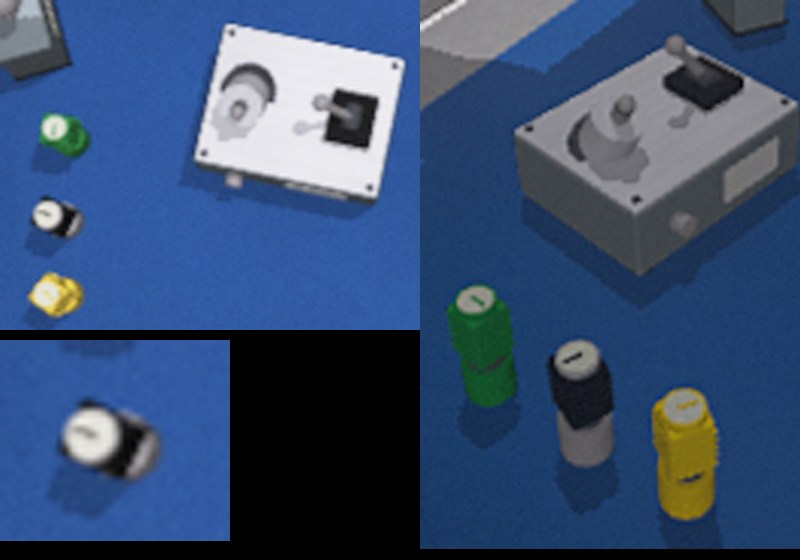

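The crop confirms the choice: the middle item has a black square grip on a steel cup, at (57,217) in the left crop. The others are all green or all yellow. The instrument sits near (0.602, 0.022) with a yaw of about -11°. I'll move above it first, ready for the toggle.

```bash
python3 -m handwheel '[{"grip":1,"travel":[1,0.78,0],"spin":0},{"grip":1,"travel":[1,0.78,0],"spin":0},{"grip":1,"travel":[1,0.78,0],"spin":0},{"grip":1,"travel":[1,0.78,0],"spin":0},{"grip":1,"travel":[1,0.78,0],"spin":0},{"grip":1,"travel":[1,0.78,0],"spin":0},{"grip":1,"travel":[1,0.78,0],"spin":0},{"grip":1,"travel":[1,0.78,0],"spin":0}]' 20
python3 -m handwheel '[{"grip":1,"travel":[1,0.78,0],"spin":0},{"grip":1,"travel":[1,0.78,0],"spin":0},{"grip":1,"travel":[1,0.78,0],"spin":0},{"grip":1,"travel":[1,0.78,0],"spin":0},{"grip":1,"travel":[1,0.78,0],"spin":0},{"grip":1,"travel":[1,0.78,0],"spin":0},{"grip":1,"travel":[1,0.78,0],"spin":0},{"grip":1,"travel":[1,0.78,0],"spin":0}]'
```

```text
time_s: 1.9
tcp_pos: [0.3731, 0.4117, 0.2348]
eef_rot: [-180.0, -0.0, -21.0]
contact_force: [-0.3, 0.2, 0.6]
gripper_width: 0.0132
gripper_force: 0.0
time_s: 2.9
tcp_pos: [0.5039, 0.1944, 0.2348]
eef_rot: [-180.0, -0.0, -21.0]
contact_force: [0.2, -0.6, -0.8]
gripper_width: 0.0003
gripper_force: 0.0
```

Run:
```python
from h import *
print(telemetry.get_state()['joints'].round(1),tool().round(3).tolist())
print('dial',ray('top',(160.7,216.3),.082))
```

```text
[ 41.9   7.8 -16.4   0.  -65.8  27.1] [[0.934, -0.358, 0.0, 0.504], [-0.358, -0.934, 0.0, 0.194], [0.0, -0.0, -1.0, 0.235], [0.0, 0.0, 0.0, 1.0]]
dial [0.50549239 0.2523697  0.082     ]
```

Run:
```python
from h import *
im=shot('wrist','w1.png')
for t in('coupler','nipple_tip','port_face','isolator_tip','isolator_pivot'):
    print(t,[(np.round(r['position'],1).tolist(),round(r['p'],2)) for r in models.find_in('wrist',t)[:4]])
yaw=np.radians(-11.2);u=np.array([np.cos(yaw),np.sin(yaw)]);v=np.array([-u[1],u[0]])
c=np.array([.602,.022])
for x,y,z in((-70,-90,70),(-70,90,70),(70,90,70),(-15,52,105),(-26.5,52,126)):print((x,y,z),proj('wrist',np.append(c+(u*x+v*y)/1e3,z/1e3)).round(),proj('top',np.append(c+(u*x+v*y)/1e3,z/1e3)).round(1))
```

```text
coupler [([180.4, 121.4], 0.78), ([205.5, 181.8], 0.75), ([232.5, 218.2], 0.59)]
nipple_tip [([343.2, 34.6], 0.62)]
port_face [([330.0, 24.8], 0.66)]
isolator_tip [([441.6, 5.0], 0.57)]
isolator_pivot [([442.6, 8.0], 0.66)]
(-70, -90, 70) [475.  77.] [270.3 213.8]
(-70, 90, 70) [300. 108.] [208. 201.]
(70, 90, 70) [281. -49.] [218.7 154. ]
(-15, 52, 105) [342.  37.] [224.3 182.8]
(-26.5, 52, 126) [350.  47.] [222.8 185.5]
```

View pics/w1.png

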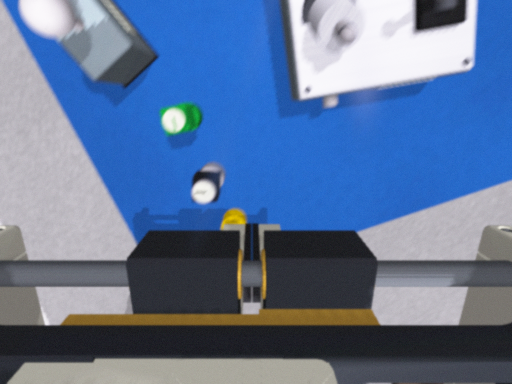

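The wrist view shows the lid's near corners at (296,100) and (474,70), the nipple tip at about (346,33), and the coupler's dial at (205,190). I'll refine the instrument pose from those.

```bash
cat > inst.py <<'E'
from h import *
from scipy.optimize import least_squares
def P(q,x,y,z):
    u=np.array([np.cos(q[2]),np.sin(q[2])]);v=np.array([-u[1],u[0]]);return np.append(q[:2]+(u*x+v*y)/1e3,z/1e3)
E
python3 - <<'E'
from inst import *
obs=[('wrist',(-70,90,70),(296,100)),('wrist',(-70,-90,70),(474,70)),('wrist',(-26.5,52,126),(345,33)),
('top',(70,90,70),(145+228/3,145+25/3)),('top',(70,-90,70),(145+404/3,145+58/3)),('top',(-70,-90,70),(145+376/3,145+197/3)),('top',(-70,90,70),(145+194/3,145+162/3))]
f=lambda q:np.concatenate([proj(n,P(q,*p))-o for n,p,o in obs])
r=least_squares(f,[.6,.02,-.2],loss='soft_l1');q=r.x;print(q,np.degrees(q[2]),f(q).round(1).reshape(-1,2).tolist())
print('tip',P(q,0,-10,125),'nip',P(q,-26.5,52,126))
for n,px in(('wrist',(441.6,5)),('top',(257,182)),('top',(145+320/3,145+102/3))):
    w=ray(n,px,.125)[:2]-q[:2];c,s=np.cos(q[2]),np.sin(q[2]);print('tip local',n,c*w[0]+s*w[1],-s*w[0]+c*w[1])
print('dial',ray('wrist',(205,190),.082),'mouth',ray('wrist',(212,170),0.02))
E
```

```text
[ 0.61028503  0.021849   -0.20646345] -11.8294845076842 [[0.4, -0.9], [-1.1, -0.4], [2.4, 2.7], [-1.8, -2.4], [0.4, -0.5], [-0.3, 0.5], [-1.7, -1.3]]
tip [0.60823504 0.01206137 0.125     ] nip [0.59500783 0.07817711 0.126     ]
tip local wrist -0.016335142315897867 -0.023016769510987765
tip local top -0.005826411803057882 -0.038077388065027334
tip local top -0.0008322940422096636 -0.022195600763446864
dial [0.50598246 0.25012188 0.082     ] mouth [0.51316608 0.24744741 0.02      ]
```

```bash
python3 -m handwheel '[{"grip":1,"travel":[0.92,0.67,0],"spin":1},{"grip":1,"travel":[0.97,0.58,0],"spin":1},{"grip":1,"travel":[1,0.49,0],"spin":1},{"grip":1,"travel":[1,0.4,0],"spin":1},{"grip":1,"travel":[1,0.3,0],"spin":1},{"grip":1,"travel":[1,0.2,0],"spin":1},{"grip":1,"travel":[1,0.1,0],"spin":1},{"grip":1,"travel":[0,0,0],"spin":1}]'
python3 -m handwheel '[{"grip":1,"travel":[0,0,0],"spin":1},{"grip":1,"travel":[0,0,0],"spin":1},{"grip":1,"travel":[0,0,0],"spin":1},{"grip":1,"travel":[0,0,0],"spin":1},{"grip":1,"travel":[0,0,0],"spin":1},{"grip":1,"travel":[0,0,0],"spin":1},{"grip":1,"travel":[0,0,0],"spin":1},{"grip":1,"travel":[0,0,0],"spin":1}]'
python3 - <<'E'
from inst import *
shot('wrist','w2.png');q=[.6103,.0218,-.2065]
for t in('nipple_tip','port_face','isolator_tip','isolator_pivot'):
    print(t,[(np.round(r['position'],1).tolist(),round(r['p'],2)) for r in models.find_in('wrist',t)[:4]])
for p in((-26.5,52,126),(-15,52,105),(0,-22,125),(0,-51,82),(-70,-90,70),(70,-90,70),(0,6,110)):print(p,proj('wrist',P(q,*p)).round())
T=tool();d=P(q,0,6,118)-T[:3,3];print(T.round(3).tolist(),'tool delta/25mm',(T[:3,:3].T@d/.025).round(2))
E
```

```text
time_s: 4.2
tcp_pos: [0.6059, 0.0374, 0.2343]
eef_rot: [180.0, -0.0, -61.1]
contact_force: [-0.3, -0.5, 0.3]
gripper_width: 0.0002
gripper_force: 0.0
time_s: 5.2
tcp_pos: [0.6052, 0.0388, 0.2346]
eef_rot: [-180.0, 0.0, -101.0]
contact_force: [-0.3, -0.1, -0.5]
gripper_width: 0.0004
gripper_force: 0.0
nipple_tip [([264.8, 217.7], 0.55)]
port_face [([240.2, 207.5], 0.81)]
isolator_tip [([244.7, 118.1], 0.8)]
isolator_pivot [([244.2, 123.2], 0.67)]
(-26.5, 52, 126) [268. 224.]
(-15, 52, 105) [256. 216.]
(0, -22, 125) [242. 148.]
(0, -51, 82) [243. 113.]
(-70, -90, 70) [312.  74.]
(70, -90, 70) [175.  72.]
(0, 6, 110) [242. 174.]
[[-0.187, -0.982, 0.0, 0.605], [-0.982, 0.187, 0.0, 0.038], [-0.0, -0.0, -1.0, 0.235], [0.0, 0.0, 0.0, 1.0]] tool delta/25mm [ 0.37 -0.32  4.66]
```

View pics/w2.png

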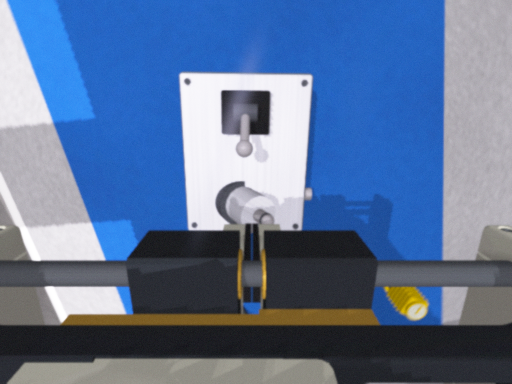

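The ball at (244,148) is exactly where predicted. The nipple end at (262,214) is a few mm off, and I'll refine that later. Now descend between the ball and the collar, then push.

```bash
python3 -m handwheel '[{"grip":1,"travel":[0.44,-0.32,0],"spin":0.2},{"grip":1,"travel":[0,0,1],"spin":0},{"grip":1,"travel":[0,0,1],"spin":0},{"grip":1,"travel":[0,0,1],"spin":0},{"grip":1,"travel":[0,0,0.8],"spin":0},{"grip":1,"travel":[0,0,0.8],"spin":0},{"grip":1,"travel":[0,0,0],"spin":0}]'
```

```text
time_s: 6.32
tcp_pos: [0.6103, 0.0246, 0.118]
eef_rot: [179.8, -0.1, -102.0]
contact_force: [0.3, 0.5, -0.1]
gripper_width: 0.0006
gripper_force: 0.0
```

```bash
python3 -m handwheel '[{"grip":1,"travel":[0.5,0,0],"spin":0},{"grip":1,"travel":[0.5,0,0],"spin":0},{"grip":1,"travel":[0.5,0,0],"spin":0},{"grip":1,"travel":[0.5,0,0],"spin":0},{"grip":1,"travel":[0.2,0,0],"spin":0},{"grip":1,"travel":[0,0,0],"spin":0},{"grip":1,"travel":[-0.5,0,-0.5],"spin":0},{"grip":1,"travel":[0,0,-1],"spin":0}]'
python3 -m handwheel '[{"grip":1,"travel":[0,0,-1],"spin":0},{"grip":1,"travel":[0,0,-1],"spin":0},{"grip":1,"travel":[-1,0,-1],"spin":0},{"grip":1,"travel":[-1,0,0],"spin":0},{"grip":1,"travel":[-1,0,0],"spin":0},{"grip":1,"travel":[-1,0,0],"spin":0}]'
python3 - <<'E'
from inst import *
shot('wrist','w3.png')
for t in('nipple_tip','port_face','isolator_tip','isolator_pivot'):
    print(t,[(np.round(r['position'],1).tolist(),round(r['p'],2)) for r in models.find_in('wrist',t)[:4]])
E
```

```text
time_s: 7.32
tcp_pos: [0.6023, -0.0148, 0.1572]
eef_rot: [179.9, -0.0, -101.9]
contact_force: [0.2, -0.5, 0.3]
gripper_width: 0.0004
gripper_force: 0.0
time_s: 8.07
tcp_pos: [0.6229, 0.0836, 0.2313]
eef_rot: [179.9, -0.0, -101.9]
contact_force: [-0.8, -0.5, -0.1]
gripper_width: 0.0007
gripper_force: 0.0
nipple_tip [([273.5, 171.6], 0.58), ([250.8, 310.6], 0.32)]
port_face [([247.4, 166.7], 0.69)]
isolator_tip []
isolator_pivot [([254.5, 49.8], 0.65), ([251.4, 168.8], 0.4)]
```

View pics/w3.png

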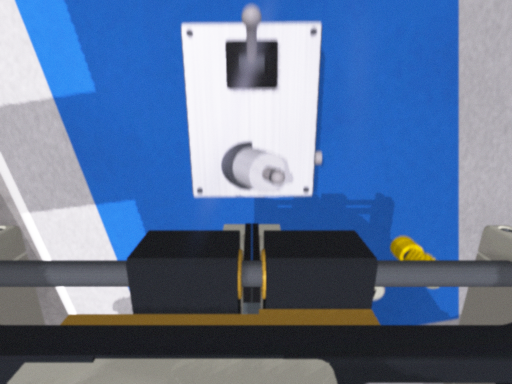

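The toggle is off: its ball is at (251,14), past the block and away from the nipple. The lid corners are at (181,24), (321,22), (314,197) and (192,198), and the nipple tip is at about (274,174).

Run:
```python
from inst import *
print(tool()[:3,3])
viewer.capture('wrist')
print([ (r['position'],r['p']) for r in models.find_in('wrist','nipple_tip')[:1]+models.find_in('wrist','instrument')[:1]])
im=cv2.cvtColor(shot('wrist'),cv2.COLOR_RGB2BGR);old=cv2.imread('pics/w3.png');print('shift',cv2.phaseCorrelate(old[:220,:,1].astype(np.float32),im[:220,:,1].astype(np.float32)))
obs=[((70,-90,70),(181,24)),((-70,-90,70),(321,22)),((-70,90,70),(314,197)),((70,90,70),(192,198)),((-26.5,52,126),(274,174))]
for sel in(obs,obs[:4]):
    f=lambda q:np.concatenate([proj('wrist',P(q,*p))-o for p,o in sel])
    q=least_squares(f,[.61,.02,-.2]).x;print(q,np.degrees(q[2]),f(q).round(1).reshape(-1,2).tolist(),'nip',P(q,-26.5,52,126), proj('wrist',P(q,-26.5,52,126)))
print('nip ray',ray('wrist',(274,174),.126))
```

```text
[0.62283316 0.0820751  0.23133129]
[([272.1, 175.0], 0.88), ([251.4, 101.2], 0.75)]
shift ((0.5751623416473421, 0.47868951273297), 1.0756285276677873)
[ 0.60974152  0.02099988 -0.20281626] -11.620515513689194 [[-4.0, -2.6], [1.5, -1.6], [-1.9, 0.5], [-2.0, 0.4], [5.6, 4.5]] nip [0.59425898 0.07727191 0.126     ] [279.57914659 178.54367921]
[ 0.60831071  0.0224398  -0.19750538] -11.316224683487059 [[-2.7, -0.8], [2.7, -0.7], [-0.0, 1.1], [-0.1, 1.6]] nip [0.59252954 0.07862881 0.126     ] [281.68872848 179.55551187]
nip ray [0.59848687 0.07195946 0.126     ]
```

Run:
```python
from h import *
a=cv2.imread('pics/w3.png')[120:210,180:330]
cv2.imwrite('pics/c3.png',cv2.resize(a,None,fx=5,fy=5,interpolation=cv2.INTER_CUBIC))
```

```text
(no output)
```

View pics/c3.png

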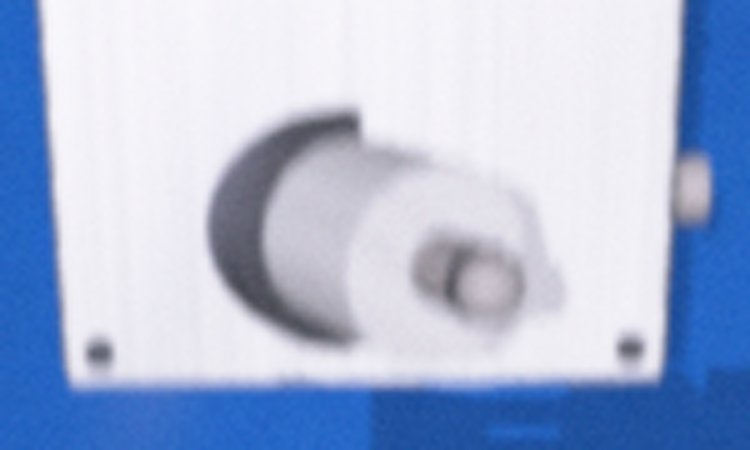

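The crop puts the nipple tip at about (278,176.6) in the full picture, which agrees with the fitted pose. Next I'll go look at the coupler from close by, turning the tool to yaw of about -12°.

```bash
python3 -m handwheel '[{"grip":-1,"travel":[-0.7,1,0],"spin":0},{"grip":-1,"travel":[-0.7,1,0],"spin":0},{"grip":-1,"travel":[-0.7,1,0],"spin":0},{"grip":-1,"travel":[-0.7,1,0],"spin":0},{"grip":-1,"travel":[-0.7,1,0],"spin":0},{"grip":-1,"travel":[-0.7,1,0],"spin":0},{"grip":-1,"travel":[-0.7,1,0],"spin":0},{"grip":-1,"travel":[-0.7,1,0],"spin":-1}]'
python3 -m handwheel '[{"grip":-0.3,"travel":[0,0,0],"spin":-1},{"grip":-0.3,"travel":[0,0,0],"spin":-1},{"grip":-0.3,"travel":[0,0,0],"spin":-1},{"grip":-0.3,"travel":[0,0,0],"spin":-1},{"grip":-0.3,"travel":[0,0,0],"spin":-1},{"grip":-0.3,"travel":[0,0,0],"spin":-1},{"grip":-0.3,"travel":[0,0,0],"spin":-1},{"grip":-0.3,"travel":[0,0,0],"spin":-1}]'
python3 -m handwheel '[{"grip":-0.3,"travel":[0,0,0.3],"spin":-1},{"grip":-0.3,"travel":[0,0,0.3],"spin":-1},{"grip":-0.3,"travel":[0,0,0.3],"spin":-1},{"grip":-0.3,"travel":[0,0,0.3],"spin":-1},{"grip":-0.3,"travel":[0,0,0],"spin":-1},{"grip":-0.3,"travel":[0,0,0],"spin":-1},{"grip":-0.3,"travel":[0,0,0],"spin":-1},{"grip":-0.3,"travel":[0,0,0],"spin":-1}]'
python3 -m handwheel '[{"grip":-0.3,"travel":[0,0,0],"spin":-1},{"grip":-0.3,"travel":[0,0,0],"spin":0}]'
python3 - <<'E'
from h import *
T=tool();print(T[:3,3],np.degrees(np.arctan2(T[1,0],T[0,0])))
shot('wrist','w4.png')
print([(np.round(r['position'],1).tolist(),round(r['p'],2)) for r in models.find_in('wrist','coupler')[:4]])
print(proj('wrist',[.506,.25,.082]))
E
```

```text
time_s: 9.52
tcp_pos: [0.4559, 0.2603, 0.2323]
eef_rot: [-180.0, 0.0, -96.9]
contact_force: [0.2, -0.4, 0.6]
gripper_width: 0.0747
gripper_force: 0.0
time_s: 10.52
tcp_pos: [0.4566, 0.2596, 0.2323]
eef_rot: [-180.0, 0.0, -56.8]
contact_force: [0.1, 0.2, 0.2]
gripper_width: 0.0568
gripper_force: 0.0
time_s: 11.52
tcp_pos: [0.4566, 0.2596, 0.2023]
eef_rot: [-180.0, -0.0, -16.8]
contact_force: [0.9, 0.3, 0.1]
gripper_width: 0.0569
gripper_force: 0.0
time_s: 11.78
tcp_pos: [0.4566, 0.2597, 0.2022]
eef_rot: [-180.0, -0.0, -12.0]
contact_force: [0.8, 0.0, 0.9]
gripper_width: 0.0569
gripper_force: 0.0
[0.45656755 0.25969024 0.20224185] -12.031410280024526
[([232.5, 44.8], 0.8), ([265.9, 196.0], 0.68)]
[251.17235827 131.40866313]
```

View pics/w4.png

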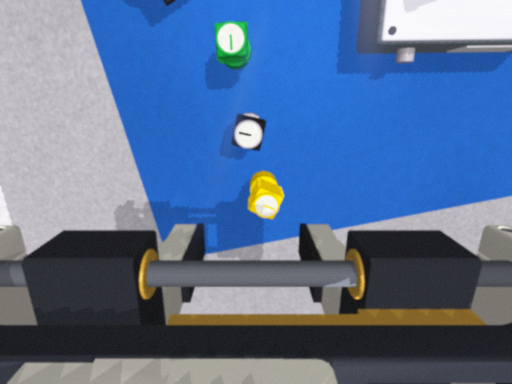

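The wrist view shows the black coupler's dial at (249,132). Its square is turned about 8° clockwise from the tool, with green at (232,40) and yellow at (265,200). I'll spin +8° and centre over it.

Run:
```python
from h import *
p=ray('wrist',(249.3,132),.082);print(p)
T=tool();T=T.copy();S=np.eye(4);S[:3,:3]=R.from_euler('z',8,degrees=True).as_matrix();Tn=T@S
d=np.array([p[0],p[1],.047])-T[:3,3];print('units after spin',(Tn[:3,:3].T@d/.025).round(2))
```

```text
[0.50583559 0.25180968 0.082     ]
units after spin [ 1.96 -0.38  6.21]
```

```bash
python3 -m handwheel '[{"grip":-0.3,"travel":[0,0,0],"spin":0.8},{"grip":-0.3,"travel":[0,0,0],"spin":0.8},{"grip":-0.3,"travel":[1,-0.38,0],"spin":0},{"grip":-0.3,"travel":[0.96,0,0],"spin":0},{"grip":-0.3,"travel":[0,0,1],"spin":0},{"grip":-0.3,"travel":[0,0,1],"spin":0},{"grip":-0.3,"travel":[0,0,1],"spin":0},{"grip":-0.3,"travel":[0,0,1],"spin":0}]' 20
python3 -m handwheel '[{"grip":-0.3,"travel":[0,0,1],"spin":0},{"grip":-0.3,"travel":[0,0,1],"spin":0},{"grip":-0.3,"travel":[0,0,0.2],"spin":0},{"grip":1,"travel":[0,0,0],"spin":0},{"grip":1,"travel":[0,0,0],"spin":0},{"grip":1,"travel":[0,0,0],"spin":0},{"grip":1,"travel":[0,0,0],"spin":0},{"grip":1,"travel":[0,0,0],"spin":0}]' 20
```

```text
time_s: 12.88
tcp_pos: [0.5058, 0.2521, 0.1014]
eef_rot: [-180.0, -0.0, -20.1]
contact_force: [0.4, 0.4, -1.0]
gripper_width: 0.0571
gripper_force: 0.0
time_s: 13.88
tcp_pos: [0.5061, 0.2526, 0.0479]
eef_rot: [-179.9, -0.0, -19.9]
contact_force: [-0.7, -0.2, 6.3]
gripper_width: 0.0289
gripper_force: 19.2
```

```bash
python3 -m handwheel '[{"grip":1,"travel":[0,0,-0.5],"spin":0},{"grip":1,"travel":[0,0,-1],"spin":0},{"grip":1,"travel":[0,0,-1],"spin":0},{"grip":1,"travel":[0,0,-1],"spin":0},{"grip":1,"travel":[0,0,-1],"spin":0},{"grip":1,"travel":[0,0,-1],"spin":-0.84},{"grip":1,"travel":[0,0,-1],"spin":-0.84},{"grip":1,"travel":[0,0,0],"spin":0}]'
python3 -m handwheel '[{"grip":1,"travel":[1,0.74,0],"spin":0},{"grip":1,"travel":[1,0.74,0],"spin":0},{"grip":1,"travel":[1,0.74,0],"spin":0},{"grip":1,"travel":[1,0.74,0],"spin":0},{"grip":1,"travel":[1,0.74,0],"spin":0},{"grip":1,"travel":[1,0.74,0],"spin":0},{"grip":1,"travel":[1,0.74,0],"spin":0},{"grip":1,"travel":[1,0.74,0],"spin":0}]'
python3 -m handwheel '[{"grip":1,"travel":[1,0.75,0],"spin":0},{"grip":1,"travel":[1,0.75,0],"spin":0},{"grip":1,"travel":[0,0,0],"spin":0}]'
python3 - <<'E'
from inst import *
q=[.6095,.0208,-.2025];T=tool();print((T[:3,:3].T@(P(q,102,20,101)-T[:3,3])/.025).round(2))
im=shot('wrist','w5.png')
E
```

```text
time_s: 14.88
tcp_pos: [0.5064, 0.2528, 0.2119]
eef_rot: [-179.8, -0.1, -11.5]
contact_force: [0.4, 0.2, -2.5]
gripper_width: 0.0287
gripper_force: 19.2
time_s: 15.88
tcp_pos: [0.6719, 0.0663, 0.2081]
eef_rot: [180.0, 0.1, -11.7]
contact_force: [-0.1, 0.4, -1.6]
gripper_width: 0.0292
gripper_force: 19.2
time_s: 16.25
tcp_pos: [0.7136, 0.0186, 0.2073]
eef_rot: [179.9, 0.2, -11.8]
contact_force: [0.3, 0.7, -2.4]
gripper_width: 0.0288
gripper_force: 19.2
[-0.   -0.05  4.25]
```

View pics/w5.png

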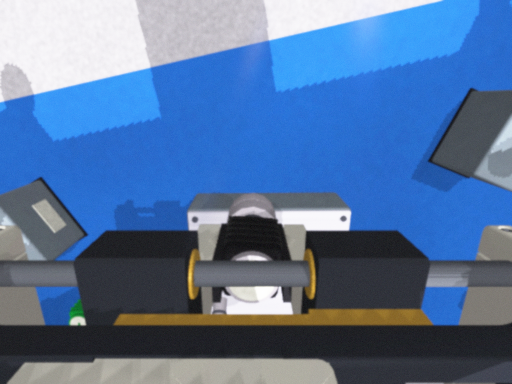

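The coupler is held upright: dial at (252,280), steel rim at (252,200). The tool cannot tilt, so I'll tip the coupler in the fingers by pressing the cup against the enclosure's +x lid edge.

```bash
python3 -m handwheel '[{"grip":1,"travel":[0,0,1],"spin":0},{"grip":1,"travel":[0,0,1],"spin":0},{"grip":1,"travel":[0,0,1],"spin":0},{"grip":1,"travel":[0,0,1],"spin":0},{"grip":1,"travel":[0,0,0.18],"spin":0},{"grip":1,"travel":[0,0,0],"spin":0},{"grip":1,"travel":[-0.28,0,0],"spin":0},{"grip":1,"travel":[-0.2,0,0],"spin":0}]' 20
python3 -m handwheel '[{"grip":1,"travel":[-0.2,0,0],"spin":0},{"grip":1,"travel":[0,0,0],"spin":0}]'
```

```text
time_s: 17.3
tcp_pos: [0.7016, 0.0231, 0.1062]
eef_rot: [-180.0, -0.1, -11.6]
contact_force: [0.5, -0.4, -1.9]
gripper_width: 0.029
gripper_force: 19.2
time_s: 17.55
tcp_pos: [0.697, 0.0241, 0.1059]
eef_rot: [-180.0, -0.1, -11.5]
contact_force: [1.1, -0.2, -2.4]
gripper_width: 0.0277
gripper_force: 20.0
```

```bash
python3 -m handwheel '[{"grip":1,"travel":[-0.15,0,-0.02],"spin":0},{"grip":1,"travel":[-0.15,0,-0.02],"spin":0},{"grip":1,"travel":[0,0,0],"spin":0}]'
python3 -m handwheel '[{"grip":1,"travel":[-0.15,0,-0.02],"spin":0},{"grip":1,"travel":[-0.15,0,-0.02],"spin":0},{"grip":1,"travel":[-0.15,0,-0.02],"spin":0},{"grip":1,"travel":[-0.13,0,-0.02],"spin":0},{"grip":1,"travel":[0,0,0],"spin":0}]'
python3 - <<'E'
from inst import *
print(tool()[:3,3]);a=shot('wrist','w6.png');b=shot('side','s6.png')
T=tool();o=np.zeros((430,800,3),np.uint8)
w=cv2.resize(a[150:330,160:345],(411,400),interpolation=cv2.INTER_CUBIC)
c=proj('side',T[:3,3]).astype(int);print(c);x0,y0=c[0]-48,c[1]-52;s=cv2.resize(b[y0:y0+104,x0:x0+96],(369,400),interpolation=cv2.INTER_CUBIC)
o[:400,:411]=w;o[:400,425:794]=s;cv2.imwrite('pics/c6.png',o[...,::-1]);print(x0,y0)
G=T[:3,3]-.011*T[:3,2]
for th in(0,.3,.4,.5,.6):
    d=-T[:3,2]*np.cos(th)-T[:3,0]*np.sin(th);u=T[:3,0]*np.cos(th)-T[:3,2]*np.sin(th);M=G-.059*d
    f=lambda n,p:(proj(n,p)-((160,150) if n=='wrist' else (x0,y0)))*(2.222 if n=='wrist' else 3.844)+((0,0) if n=='wrist' else (425,0))
    print(th,'dial w',f('wrist',M+.082*d).round(),'s',f('side',M+.082*d).round(),'mouth+x w',f('wrist',M+.017*u).round(),'mouth s',f('side',M).round())
E
```

```text
time_s: 17.92
tcp_pos: [0.6911, 0.0253, 0.1071]
eef_rot: [-180.0, -0.2, -11.5]
contact_force: [4.8, -1.4, -1.3]
gripper_width: 0.0279
gripper_force: 20.0
time_s: 18.55
tcp_pos: [0.6767, 0.0283, 0.1088]
eef_rot: [-180.0, -0.2, -11.5]
contact_force: [5.1, -0.8, -0.8]
gripper_width: 0.0282
gripper_force: 20.0
[0.67665836 0.02829568 0.10881689]
[217 176]
169 124
0 dial w [206. 281.] s [607. 156.] mouth+x w [205.  87.] mouth s [617. 266.]
0.3 dial w [206. 305.] s [615. 162.] mouth+x w [205.  42.] mouth s [599. 252.]
0.4 dial w [206. 312.] s [617. 164.] mouth+x w [205.  29.] mouth s [593. 246.]
0.5 dial w [206. 317.] s [619. 167.] mouth+x w [205.  16.] mouth s [588. 239.]
0.6 dial w [206. 321.] s [622. 170.] mouth+x w [205.   5.] mouth s [582. 232.]
```

View pics/c6.png

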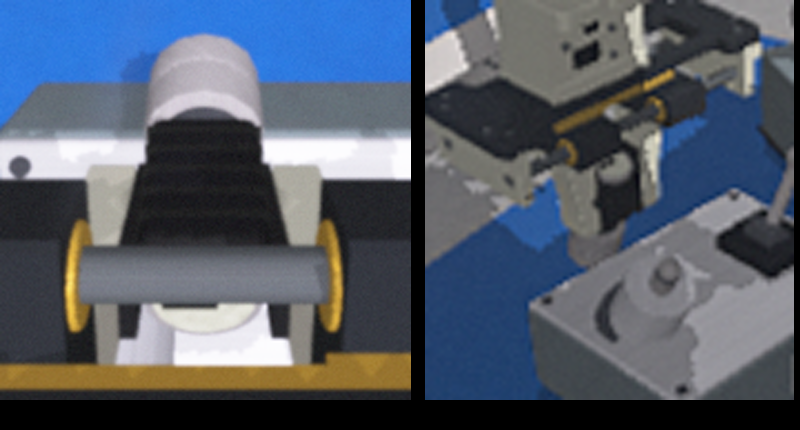

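The steel lip is at row 36 of the left crop (about 166 in the full picture), which means a tilt of about 0.35 rad. About 0.15 rad more is needed, so I'll push further.

```bash
cat > tilt.py <<'E'
from inst import *
def tilt(s=.059):
    T=tool();a=shot('wrist').astype(int)
    sat=(a[...,2]-a[...,0])  # blue background
    col=sat[110:200,244:260].mean(1); row=110+np.argmax(col<35)
    G=T[:3,3]-.011*T[:3,2];best=[]
    for th in np.arange(0,.9,.01):
        d=-T[:3,2]*np.cos(th)-T[:3,0]*np.sin(th);u=T[:3,0]*np.cos(th)-T[:3,2]*np.sin(th);M=G-s*d
        best.append((abs(proj('wrist',M+.017*u)[1]-row),th))
    return row,min(best)[1],col
E
python3 -c "
from tilt import *
r=tilt();print(r[:2],r[2][::6].round())"
python3 -m handwheel '[{"grip":1,"travel":[-0.11,0,0],"spin":0},{"grip":1,"travel":[-0.11,0,0],"spin":0},{"grip":1,"travel":[-0.1,0,0],"spin":0},{"grip":1,"travel":[0,0,0],"spin":0}]'
python3 -c "
from tilt import *
r=tilt();print(r[:2],r[2][::6].round())"
```

```text
(np.int64(167), np.float64(0.33)) [179. 181. 181. 180. 180. 180. 180. 178. 180. 167.   4.   3.   3.   3.
   3.]
time_s: 19.2
tcp_pos: [0.6687, 0.0299, 0.1087]
eef_rot: [-180.0, -0.1, -11.5]
contact_force: [4.7, -0.8, -1.6]
gripper_width: 0.0282
gripper_force: 20.0
(np.int64(157), np.float64(0.51)) [177. 179. 177. 178. 178. 178. 178. 179.   7.   3.   4.   3.   3.   4.
  11.]
```

```bash
python3 -m handwheel '[{"grip":1,"travel":[0.3,0,-1],"spin":0},{"grip":1,"travel":[0,0,-1],"spin":0},{"grip":1,"travel":[0,0,-1],"spin":0},{"grip":1,"travel":[0,0,-0.6],"spin":0},{"grip":1,"travel":[0,0,0],"spin":0}]' 40
cat > go.py <<'E'
from tilt import *
ax=np.array([-.479*np.cos(.2025),.479*np.sin(.2025),.878]);F=np.array([.606,.074,.105])
def delta(h,th,F=F,s=.059):
    T=tool();d=-T[:3,2]*np.cos(th)-T[:3,0]*np.sin(th)
    G=T[:3,3]-.011*T[:3,2];M=G-s*d
    return T[:3,:3].T@(F+h*ax-M)/.025, np.arccos(d@ax)
E
python3 - <<'E'
from go import *
r=tilt();print(r[:2]);print(delta(.034,.5),delta(.034,r[1]))
T=tool();print('push dir per 25mm in tool',T[:3,:3].T@-ax)
shot('side');print([x for x in models.find_in('side','nipple_tip')][:2],'pred',proj('side',F+.022*ax),proj('side',F))
shot('top');print([x for x in models.find_in('top','nipple_tip')][:2],'pred',proj('top',F+.022*ax))
E
```

```text
time_s: 19.88
tcp_pos: [0.6749, 0.0284, 0.1989]
eef_rot: [-180.0, -0.1, -11.6]
contact_force: [0.5, 0.9, -1.7]
gripper_width: 0.0273
gripper_force: 40.0
(np.int64(158), np.float64(0.48))
(array([-4.82530088, -1.23794404,  0.88352773]), np.float64(nan)) (array([-4.78365546, -1.23794404,  0.86131456]), np.float64(0.008832602874852472))
push dir per 25mm in tool [4.79563498e-01 4.38457210e-04 8.77692235e-01]
[] pred [232.91067654 192.10084977] [230.16053549 197.27534487]
[] pred [223.63807275 182.16954774]go.py:6: RuntimeWarning: invalid value encountered in arccos
  return T[:3,:3].T@(F+h*ax-M)/.025, np.arccos(d@ax)
```

```bash
python3 -m handwheel '[{"grip":1,"travel":[-0.96,-0.25,0],"spin":0},{"grip":1,"travel":[-0.96,-0.25,0],"spin":0},{"grip":1,"travel":[-0.96,-0.25,0],"spin":0},{"grip":1,"travel":[-0.96,-0.25,0],"spin":0},{"grip":1,"travel":[-0.96,-0.24,0],"spin":0},{"grip":1,"travel":[0,0,0.43],"spin":0},{"grip":1,"travel":[0,0,0.43],"spin":0},{"grip":1,"travel":[0,0,0],"spin":0}]' 40
python3 - <<'E'
from go import *
print(delta(.034,.49)); a=shot('side','s7.png'); shot('wrist','w7.png');shot('top','t7.png')
T=tool();print(telemetry.get_state()['contact_force'])
for n in('side','wrist','top'):print([ (t,[(np.round(r['position'],1).tolist(),round(r['p'],2)) for r in models.find_in(n,t)[:2]]) for t in('coupler','nipple_tip','port_face')])
E
```

```text
time_s: 21.12
tcp_pos: [0.5631, 0.0822, 0.1748]
eef_rot: [179.9, 0.1, -11.6]
contact_force: [0.7, 0.2, -1.9]
gripper_width: 0.0279
gripper_force: 40.0
(array([-0.0097043 , -0.02784291, -0.04587826]), np.float64(nan))
[ 0.18620081  0.41319887 -2.66526362]
[('coupler', [([238.4, 180.7], 0.86), ([250.5, 307.7], 0.83)]), ('nipple_tip', []), ('port_face', [([224.7, 203.1], 0.72)])]
[('coupler', [([83.1, 191.1], 0.98), ([249.5, 215.2], 0.59)]), ('nipple_tip', [([251.4, 153.3], 0.65)]), ('port_face', [([247.6, 123.9], 0.77)])]
[('coupler', [([143.5, 136.6], 0.54), ([164.1, 244.3], 0.44)]), ('nipple_tip', []), ('port_face', [])]go.py:6: RuntimeWarning: invalid value encountered in arccos
  return T[:3,:3].T@(F+h*ax-M)/.025, np.arccos(d@ax)
```

Run:
```python
from go import *
print(proj('wrist',F),proj('wrist',F+.02*ax),proj('wrist',P([.6095,.0208,-.2025],70,90,70)),proj('wrist',P([.6095,.0208,-.2025],70,-90,70)))
a=cv2.imread('pics/w7.png').astype(int)
# lid corners: lid far edge on blue
s=a[...,0]-a[...,2]
for r in (85,95,105):
    row=s[r]; idx=np.where(row<40)[0]; g=np.split(idx,np.where(np.diff(idx)>3)[0]+1); print(r,[(x[0],x[-1]) for x in g if len(x)>20])
for r in range(90,160,10): print(r,a[r,195:310:5].sum(1)//3)
```

```text
[252.22155475 147.30251987] [252.26151775 164.37722879] [204.14824526  35.66734461] [428.62791008  35.79310247]
85 [(np.int64(0), np.int64(54)), (np.int64(207), np.int64(416))]
95 [(np.int64(0), np.int64(62)), (np.int64(208), np.int64(415))]
105 [(np.int64(0), np.int64(69)), (np.int64(208), np.int64(413))]
90 [113  90  88 238 241 241 240 240 165 130 131 112  93  79 117 243 245 244
 244 244 246 245 245]
100 [114  94  87 239 245 244 197  96 124 128 120 106  87  79  71  77 136 246
 246 246 245 246 246]
110 [113  97  89 223 239 227  92 124 198 208 215 222 222 217 216 144  79 179
 243 243 243 243 244]
120 [112 101  88 218 242 122 100 181 199 210 213 220 223 219 209 197 105  86
 245 246 246 246 247]
130 [111 106  93 187 243 240 197 182 199 220 220 220 224 224 208 197 199 243
 243 245 243 244 244]
140 [112 108  90 154 241 231 175 213 209 217 221 216 211 219 222 214 190 242
 242 244 243 244 243]
150 [109 112  92 137 241 212 206 215 218 212 145 170 164 193 219 219 217 242
 241 241 242 242 242]
```

Run:
```python
from go import *
a=cv2.imread('pics/w7.png').astype(int).sum(2)//3
for r in range(136,200,4): print(r,a[r,212:292:2])
for s in(0,.015,.03):
  T=tool();G=T[:3,3]-.011*T[:3,2];M=G-.059*ax+s*ax;e=.017*T[:3,1];print('cup',s,proj('wrist',M-e).round(1),proj('wrist',M+e).round(1))
e=.021*tool()[:3,1];print('collar',proj('wrist',F-e).round(1),proj('wrist',F+e).round(1))
```

```text
136 [238 241 241 240 231 213 198 167 178 207 215 212 211 212 215 219 217 221
 222 219 216 215 214 212 215 219 218 217 220 222 198 180 209 244 243 243
 244 244 244 244]
140 [236 241 241 239 231 209 194 181 212 213 209 210 215 218 217 218 220 221
 216 216 215 214 212 219 219 217 216 221 217 214 217 207 195 239 242 241
 242 242 242 244]
144 [235 240 239 233 208 204 195 208 210 210 208 212 218 212 220 219 218 210
 194 191 189 202 214 216 218 221 215 215 216 218 219 217 214 237 243 242
 243 244 243 243]
148 [235 242 241 221 211 210 197 210 207 211 214 214 219 220 217 185 138 155
 163 170 173 169 162 166 211 212 215 218 220 220 222 221 216 236 244 243
 244 243 244 245]
152 [225 240 230 214 207 204 203 210 213 214 213 219 219 218 208 135 138 157
 164 168 171 171 158 148 188 215 219 217 217 221 216 219 225 238 239 240
 238 240 240 240]
156 [227 241 237 217 212 212 213 209 211 217 218 216 213 204 177 132 131 120
 121 130 137 133 143 148 179 215 218 220 217 218 218 218 235 243 242 243
 243 243 242 243]
160 [217 237 236 219 206 206 207 206 212 213 214 210 193 157 150 156 162 158
 160 162 161 16
[... 1031 characters left out ...]
61 153 149 151 142 154 234 239 239
 239 239 239 240]
188 [138 200 208 207 202 206 205 127 121 132 142 145 154 167 175 175 177 177
 177 177 176 179 181 178 178 179 176 162 158 153 144 142 137 230 240 240
 240 239 239 240]
192 [131 197 198 110  81  81  99 109 125 136 155 171 178 169 171 171 166 160
 159 154 154 160 161 168 170 175 173 174 175 173 154 140 130 206 241 241
 241 242 241 242]
196 [116 189 201 167 121 133 164 118 164 174 165 171 166 121  78  72  74  76
  73  78  81  78  77  78  77  87 117 160 173 172 175 168 139 177 238 238
 237 238 238 239]
cup 0 [227.5 176.6] [277.1 176.6]
cup 0.015 [226.1 192.5] [278.5 192.5]
cup 0.03 [224.6 210.3] [280.1 210.3]
collar [225.  147.3] [279.4 147.3]
```

Run:
```python
from go import *
T=tool();u=T[:3,0]*.878-T[:3,2]*.479
for h in(0,.005,.01):print(h,proj('wrist',F+.007*u+h*ax).round(1))
print(proj('wrist',F+.021*u).round(1))
a=cv2.imread('pics/w7.png').astype(int).sum(2)//3
print(a[100:162,247:254].mean(1).round().astype(int))
```

```text
0 [252.2 139.9]
0.005 [252.2 143.9]
0.01 [252.3 148.1]
[252.3 124. ]
[105 142 198 219 221 222 222 222 221 222 221 221 220 221 220 221 221 221
 221 220 220 220 220 220 221 221 221 221 226 225 221 220 219 220 220 219
 220 219 218 218 216 216 215 209 193 175 168 169 168 167 168 168 168 167
 159 139 129 150 158 160 160 164]
```

Run:
```python
from go import *
a=cv2.imread('pics/w7.png').astype(int);s=a[...,0]-a[...,2]
print([int(np.argmax(s[:,c]<40)) for c in(240,280,320,360,400)], proj('wrist',P([.6095,.0208,-.2025],70,0,70)))
T=tool();G=T[:3,3]-.011*T[:3,2];g=a.sum(2)//3
for th in(.45,.5,.55):
    d=-T[:3,2]*np.cos(th)-T[:3,0]*np.sin(th);uu=T[:3,0]*np.cos(th)-T[:3,2]*np.sin(th);M=G-.059*d
    print(th,'rim',proj('wrist',M+.017*uu).round(1),'cuptop',proj('wrist',M+.03*d+.017*uu).round(1),'grip lower edge',proj('wrist',M+.036*d+.014*uu).round(1))
print(g[150:240,249:255].mean(1).round().astype(int))
```

```text
[41, 41, 41, 40, 40] [316.37831299  35.73021807]
0.45 rim [252.3 160.2] cuptop [252.4 191.9] grip lower edge [252.4 203.1]
0.5 rim [252.3 157.4] cuptop [252.4 191.2] grip lower edge [252.4 202.6]
0.55 rim [252.3 154.8] cuptop [252.4 190.6] grip lower edge [252.4 202.2]
[169 169 170 168 160 141 133 153 161 161 162 164 165 166 169 169 171 176
 179 176 168 164 165 166 165 166 166 167 167 167 167 169 169 170 170 172
 179 180 177 174 174 173 156 107  80  77  78  76  77  66  38  25  26  29
  29  30  27  26  24  24  26  25  26  27  30  28  26  25  24  24  25  24
  23  27  28  29  26  22  24  22  23  22  22  25  26  28  27  24  24  21]
```

Comparing cup and nipple within this one picture, the nipple lies about 2.5 mm nearer to tool -x than modelled. I'll correct that and slide on.

```bash
python3 -m handwheel '[{"grip":1,"travel":[-0.1,-0.03,0],"spin":0},{"grip":1,"travel":[0.1,0,0.18],"spin":0},{"grip":1,"travel":[0.1,0,0.18],"spin":0},{"grip":1,"travel":[0.1,0,0.18],"spin":0},{"grip":1,"travel":[0.1,0,0.18],"spin":0},{"grip":1,"travel":[0,0,0],"spin":0}]' 50
python3 -c "
from go import *
s=telemetry.get_state();f=s['contact_force'];T=tool();print('tool force',T[:3,:3].T@f,'axial',f@ax,s['moment']);print(delta(0,.5)[0])"
```

```text
time_s: 22.48
tcp_pos: [0.5708, 0.0818, 0.1579]
eef_rot: [180.0, 0.1, -11.6]
contact_force: [-0.1, 0.0, -2.0]
gripper_width: 0.0276
gripper_force: 50.0
tool force [-0.10434314 -0.02121586  2.03488793] axial -1.7356679986642023 [-0.00516747  0.02898053 -0.08092668]
[0.31245747 0.02239684 0.48308224]go.py:6: RuntimeWarning: invalid value encountered in arccos
  return T[:3,:3].T@(F+h*ax-M)/.025, np.arccos(d@ax)
```

The nipple is about 10 mm inside the bore with no side force, so it's well centred. Pressing on.

```bash
python3 -m handwheel '[{"grip":1,"travel":[0.08,0,0.14],"spin":0},{"grip":1,"travel":[0.08,0,0.14],"spin":0},{"grip":1,"travel":[0,0,0],"spin":0}]' 60
python3 -m handwheel '[{"grip":1,"travel":[0.08,0,0.14],"spin":0},{"grip":1,"travel":[0.04,0,0.07],"spin":0},{"grip":1,"travel":[0,0,0],"spin":0}]'
python3 -c "
from go import *
s=telemetry.get_state();f=s['contact_force'];T=tool();print('tool force',T[:3,:3].T@f,'axial',f@ax,s['moment']);print(delta(0,.5)[0])" 2>/dev/null
```

```text
time_s: 22.85
tcp_pos: [0.5747, 0.0812, 0.1523]
eef_rot: [-180.0, -0.0, -11.5]
contact_force: [-5.0, 2.0, 7.7]
gripper_width: 0.0279
gripper_force: 60.0
time_s: 23.22
tcp_pos: [0.5767, 0.0808, 0.1485]
eef_rot: [-180.0, 0.0, -11.5]
contact_force: [-14.7, 4.1, 19.7]
gripper_width: 0.0278
gripper_force: 60.0
tool force [-15.27922098  -1.08007108 -19.65555771] axial 24.579532521404236 [ 1.14651396  5.04832176 -0.02160757]
[0.07091582 0.03338119 0.10967025]
```

```bash
python3 - <<'E' 2>/dev/null
from go import *
s=telemetry.get_state();print(s['tcp_pos'],s['contact_force'])
a=shot('wrist','w8.png').astype(int).sum(2)//3
T=tool();u=T[:3,0]*.878-T[:3,2]*.479
G=T[:3,3]-.011*T[:3,2]
for th in(.4,.5,.6):
    d=-T[:3,2]*np.cos(th)-T[:3,0]*np.sin(th);uu=T[:3,0]*np.cos(th)-T[:3,2]*np.sin(th);M=G-.059*d
    print(th,'rim',proj('wrist',M+.017*uu)[1].round(1),'collar edge if flat',proj('wrist',M+.021*uu)[1].round(1),'cuptop',proj('wrist',M+.03*d+.017*uu)[1].round(1),'grip',proj('wrist',M+.036*d+.014*uu)[1].round(1))
print(a[130:210,249:254].mean(1).round().astype(int))
for r in (146,150,154,158,162,166):print(r,a[r,216:290:3])
E
```

```text
[0.57673691 0.08080951 0.14853684] [-14.74507875   4.10452856  19.664628  ]
0.4 rim 163.0 collar edge if flat 158.0 cuptop 192.8 grip 203.6
0.5 rim 157.4 collar edge if flat 152.5 cuptop 191.2 grip 202.6
0.6 rim 152.3 collar edge if flat 147.6 cuptop 190.1 grip 202.0
[214 214 215 213 215 215 213 214 213 213 214 214 214 213 213 213 213 213
 214 213 213 213 214 219 220 205 181 160 156 155 157 157 158 161 162 165
 166 168 172 166 162 159 159 159 161 160 160 161 159 160 160 162 162 164
 163 165 171 174 171 168 168 166 151 107  78  75  73  73  73  63  40  25
  25  23  28  29  28  26  24  25]
146 [237 155 118 127 163 180 190 196 200 205 204 212 213 215 217 211 208 202
 203 195 182 143  99 128 239]
150 [235 234 211 170 167 182 191 195 204 204 206 214 211 217 217 213 211 201
 202 197 181 187 239 239 239]
154 [235 233 208 165 168 183 191 197 208 209 213 221 217 223 222 220 213 199
 202 198 181 177 239 240 240]
158 [234 215 200 161 167 181 205 212 173 155 156 152 158 157 161 171 200 212
 215 196 183 172 237 241 240]
162 [232 219 198 154 182 205 165 139 145 150 158 156 158 157 158 156 154 158
 198 217 203 171 233 238 238]
166 [231 200 198 171 207 138 129 142 149 155 158 161 170 164 157 158 154 147
 145 193 210 202 232 239 239]
```

```bash
python3 -m handwheel '[{"grip":1,"travel":[0,0,0.07],"spin":0},{"grip":1,"travel":[0,0,0],"spin":0},{"grip":1,"travel":[0,0,0],"spin":0},{"grip":1,"travel":[0,0,0],"spin":0}]' 60
python3 - <<'E' 2>/dev/null
from go import *
s=telemetry.get_state();f=s['contact_force'];T=tool();print('axial',f@ax,'u',T[:3,:3].T@f@np.array([.878,0,-.479]))
a=shot('wrist','w9.png').astype(int).sum(2)//3
print(a[146:164,249:254].mean(1).round().astype(int), a[186:204,249:254].mean(1).round().astype(int))
b=shot('top','t9.png');print([(np.round(r['position'],1).tolist(),round(r['p'],2)) for r in models.find_in('top','isolator_tip')[:2]],proj('top',P([.6075,.0208,-.2025],0,-80,125)))
E
```

```text
time_s: 23.78
tcp_pos: [0.5767, 0.0808, 0.1484]
eef_rot: [-180.0, -0.0, -11.5]
contact_force: [-21.2, 3.3, 30.9]
gripper_width: 0.0275
gripper_force: 60.0
axial 37.351480111247035 u -3.9924465614145075
[213 213 214 214 213 214 215 218 219 205 182 160 156 154 156 156 158 162] [171 174 169 169 168 166 152 109  80  74  73  74  72  64  39  24  24  25]
[] [272.99846672 184.08318356]
```

```bash
python3 -c "
from plant import close_job
print(close_job())"
```

```text
the job is handed in; nothing more can be done
None
```

I flipped the isolator off and pushed the coupler over the nipple until it stopped hard on the collar. I handed the job in at about 24 s, still gripping the coupler (60 N) and pressing about 37 N along the nipple; the system returned no verdict. The snap itself I inferred from force and travel, and the tilt is estimated at 0.50–0.57 rad against the nipple's 0.5.

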